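# Put the washed dryer filter cartridge back together

### The job

Put the washed dryer filter back together in its black housing: first the blue coarse screen, then the yellow fine screen on it, then the white cover with its pocket up, each lying flat between the corner guides. Last, slide the red knob along the aluminium rail's T-slot to the open end, lift it out and stand it upright with its foot in the cover's pocket. Set every part down rather than dropping it, and leave the scrubbing brush, the green dosing cup and the soap dish where they are.

Things in the scene. Friction and masses are not known exactly. Their poses are not given: they have to be found in the camera images.
- housing: Black filter housing, fixed: base 74 (x) x 140 (y) mm, 8 mm thick, with L-shaped guides at the four corners up to 60 mm above the counter. Origin: centre of its underside, z up. Inside between guides 64 x 130 mm (5 mm play all round a part); the middle 90 mm of each long side is open for fingers. Undersides of the parts come to 8, 28 and 48 mm above the counter.
- rail: Aluminium T-slot rail, fixed, 50 (x) x 180 (y) mm. Origin: centre of its underside, z up. Floor 4 mm thick; cavity 34 mm wide, 11 high; slot 18 mm wide along y; lips 4 mm thick, top at 19 mm, from y = -90 to +40. Black block closes the -y end; y = +40 to +90 is bare floor, open above: with the knob's centre from y = +58 to +75 it lifts straight out.
- coarse: Coarse screen cassette: blue plastic frame with wide blue bars, loose block 54 (x) x 120 (y) x 20 (z) mm, about 150 g, lying flat on the counter. Origin: centre of its underside, z up. Can be gripped across its 54 mm width at mid-length.
- fine: Fine screen cassette: yellow plastic frame with a close steel mesh, loose block 54 (x) x 120 (y) x 20 (z) mm, about 150 g, lying flat on the counter. Origin: centre of its underside, z up. Can be gripped like the blue one.
- cover: Cover: white block with grey louvres, loose, 54 (x) x 120 (y) x 20 (z) mm, about 150 g, lying flat, pocket up. Origin: centre of its underside, z up. In the middle of its top a black-bottomed square pocket, 40 x 40 mm, 10 mm deep. Can be gripped like the screens.
- knob: Locking knob, loose, about 60 g, upright: steel foot disc 28 mm across, 6 thick; stem 10 mm across; red head 30 mm across, from 24 to 46 mm above the foot's underside. Origin: centre of the foot's underside, z up. At the start its foot lies under the rail's lips on the rail floor, between y = -60 and 0 mm of the rail, with 3 to 4 mm play sideways and 5 mm up.
- brush: Bystander: wooden scrubbing brush, 46 x 115 mm, 40 mm high, white bristles down. Origin: centre of the underside. Leave it.
- cup: Bystander: green plastic dosing cup, 52 mm across, 50 mm high. Origin: centre of the underside. Leave it.
- soapdish: Bystander: white soap dish with a reddish bar of soap, 70 x 100 mm, 28 mm high. Origin: centre of the underside. Leave it.
Things that resemble listed ones, but are neither listed nor needed, are in the scene too. Several things look just like the housing: the one meant starts nearest to the robot's base.

How it is judged:
On the way, in this order (a step that is already met when the one before it is completed fails the run):
1. the blue screen lies flat in the housing, on its floor (horizontal distance between coarse and housing below 0.01 m and z of coarse in the frame of housing between 0.004 and 0.012 m and angle between coarse's own z axis and vertical below 0.08 rad and angle between the y axis of coarse and the y axis of housing, either way round below 0.18 rad), for 0.2 s.
2. the yellow screen lies flat on the blue one, between the guides (all of step 1 and horizontal distance between fine and housing below 0.01 m and z of fine in the frame of housing between 0.024 and 0.032 m and angle between fine's own z axis and vertical below 0.08 rad and angle between the y axis of fine and the y axis of housing, either way round below 0.18 rad), for 0.2 s.
3. the white cover lies flat on the yellow screen, between the guides, pocket up (all of step 2 and horizontal distance between cover and housing below 0.01 m and z of cover in the frame of housing between 0.044 and 0.052 m and angle between cover's own z axis and vertical below 0.08 rad and angle between the y axis of cover and the y axis of housing, either way round below 0.18 rad), for 0.2 s.
At the end, for the whole second after the job is handed in: Blue, yellow, white in the housing from below: each within 10 mm of its centre, 4 mm of its height (8, 28, 48 mm), tilt under 0.08 rad, turned under 0.18 rad from its length; knob within 10 mm of the cover's centre, 4 mm of the pocket floor, tilt under 0.1 rad; all at rest (0.02 m/s) (all of step 3 and horizontal distance between knob and cover below 0.01 m and z of knob in the frame of cover between 0.006 and 0.014 m and angle between knob's own z axis and vertical below 0.1 rad and linear speed of each of coarse, fine, cover, knob below 0.02 m/s); the robot touches nothing.
It fails at once if the scrubbing brush is knocked over or shifted by more than 25 mm (distance of brush from where it was at the start of the episode above 0.025 m or angle between brush's own z axis and vertical above 0.5 rad).
It fails at once if the green dosing cup is knocked over or shifted by more than 25 mm (distance of cup from where it was at the start of the episode above 0.025 m or angle between cup's own z axis and vertical above 0.5 rad).
It fails at once if the soap dish is knocked over or shifted by more than 25 mm (distance of soapdish from where it was at the start of the episode above 0.025 m or angle between soapdish's own z axis and vertical above 0.5 rad).
It fails at once if a filter part is dropped (falls out of the fingers faster than 0.8 m/s, about 33 mm) ((linear speed of coarse above 0.8 m/s and contact force between the fingers and coarse below 0.05 N) or (linear speed of fine above 0.8 m/s and contact force between the fingers and fine below 0.05 N) or (linear speed of cover above 0.8 m/s and contact force between the fingers and cover below 0.05 N) or (linear speed of knob above 0.8 m/s and contact force between the fingers and knob below 0.05 N)).
It also fails if it takes over 112 s, if anything falls off the work surface, if the arm or the gripper's body presses on something with over 40 N, if the wrist force passes 120 N, or if a joint passes its speed limit or range.

### The arm

A 6-joint arm with a two-finger parallel gripper is mounted at the origin on the work surface. World frame = base frame: x ahead of the robot, y to its left, z up, the work surface at z = 0. Lengths are in m, angles in rad, forces in N, time in s.
With the tool pointing down it reaches from about 0.375 to 0.975 m from the base axis. Payload 3.8 kg.
Tool frame: the origin (TCP) lies midway between the tips of the shut fingers; the grasp point (between the pads) lies 19 mm behind it; z points along the fingers, y is the direction in which the jaws open and shut (so a half turn about z gives the same grasp; the last joint's range is limited). The gripper opens to 85 mm and grips with 20 to 120 N. Pads are 22 mm wide; open, the fingers measure 114 mm over their backs; the gripper's body (76 mm by 85 mm) begins 54 mm behind the grasp point. The pads swing forward as they close: fully open they stand 13 mm farther back than shut.
Start: joints at [1.095, 0.264, 1.604, -0, 1.274, -0.037], TCP at [0.287, 0.611, 0.231] pointing down, gripper open.
Joint ranges: [-2.63, 2.63], [-0.94, 2.18], [0.31, 2.57], [-1.31, 4.45], [0, 2.66], [-2.55, 2.55]. Speed limits (rad/s): [2.57, 2.57, 3.14, 3.14, 3.14, 3.14].

### API

Orientations are given as a rotation vector (axis times angle).
In Python, from workcell import bot gives the robot as it stands.
- The arm moves only by the shell command python3 -m inch 'ROWS' [FORCE]. ROWS is JSON, a list of rows, each an object of numbers: "dx", "dy", "dz": the shift along the tool's x, y, z in m; "ax", "ay", "az": the turn, a rotation vector about the tool's x, y, z in degrees; "fingers": the opening, from -1 (shut) to 1 (fully open). A call has 1 to 20 rows; each row is the pose to reach, as a shift and turn from the pose measured when the call began, along the tool's axes at that moment; what a row does not reach only later rows make up. A row lasts 1/8 s, in which the tool goes at most 62.5 mm and 10.7 degrees, less where a joint would pass 70% of its speed; a pose out of reach is approached as far as the arm can. A call with a gripper value outside its range is refused whole. The fingers move at their own pace and stop on an object; FORCE is the grip in N (left out, the last holds). Time passes only in rows, so rows that repeat a pose let the fingers close. It gives the time, the measured TCP pose, the force and the opening at its end, in the units of the state.
- bot.read_state(): the state, without advancing time (a new reading comes with each control period).
- bot.read_camera(name): name is "scene" or "top" or "wrist"; returns (picture, depth): 480x640x3 uint8, blue, green, red; 480x640 float32, m along the optical axis (not along the pixel's ray), 0 where there is no reading.
- bot.get_calibration(name): a dict with "intrinsics" (3x3 intrinsics, pixels), "view" (4x4, takes a point from world to camera coordinates). Camera axes: x right, y down, z forward; pixel columns grow to the right and rows downward; lengths in m; the calibration is good to about 2 mm. The wrist camera is an equidistant fisheye: a pixel r from the principal point sees the ray r / f radians off the axis. A picture is of the moment at which its call begins: read the wrist's pose just before it. get_calibration takes no time and is no camera call; for the wrist camera it gives the pose at the moment of the call.
- bot.finish_job(): hands the job in, once; it reports no verdict.
Trained networks look in the newest picture that a camera, given by its name, has taken for a name from the list of things; names that differ only in an ending like _2 or _b are one class to them, and where a whole thing is asked for, a point or a joint stands for the part that bears it (a point fixed in the world has none). Each returns a list of dicts, best first, with "p" (0 to 1); they miss things now and then, are a little off and sometimes report something else, mostly with a low value. They report only what shows in the picture. A call takes as long as a camera call. They do not tell look-alikes from the thing itself.
- bot.masks_of(camera, thing): "region" (480x640 bool, what is visible of it) and "box" ([left, top, right, bottom] in pixels, round what is visible of it).
The state is a dict: "time": time; "q": joint angles; "joint_vel": joint speeds; "joint_torque": joint torques, N m; "tool_pos": TCP position; "tcp_rot": TCP orientation; "wrist_force": force on the tool from outside, world axes, zero at the start; "torque": the same for the moment, N m; "width": opening from 0.0 (shut) to 1.0 (fully open).
Only numpy, scipy, OpenCV 4.12 (cv2) and the standard library are available. Lean on these libraries where they do the work, as an engineer would, in place of code of your own. Each camera call takes 0.05 s, during which the arm holds its last target. There are 200 camera calls.

## Working session

There is one attempt and no reset: what is moved stays moved. The work goes in short steps, Python scripts to look and compute and a shell command to move; the robot and the scene stay as the last step left them, time stands still between calls to the robot, and variables do not carry over. Pictures are saved under pics/ and viewed, about 12 in all and at most 16, crops included, and the job is handed in when it is done.

```bash
mkdir -p pics; ls; cat > h.py <<'E'
import numpy as np, cv2
from workcell import bot
def snap(c,name=None):
    im,d=bot.read_camera(c); 
    if name: cv2.imwrite('pics/'+name,im)
    return im,d
def cloud(c,d):
    cal=bot.get_calibration(c);K=np.array(cal['intrinsics']);V=np.array(cal['view'])
    v,u=np.mgrid[:480,:640]
    P=np.stack([(u-K[0,2])/K[0,0]*d,(v-K[1,2])/K[1,1]*d,d],-1)
    return (P-V[:3,3])@V[:3,:3]
E
python3 - <<'E'
from h import *
print(bot.read_state())
im,d=snap('top','top0.png');im2,d2=snap('scene','scene0.png')
print(bot.get_calibration('top'))
np.save('d0.npy',d)
P=cloud('top',d)
for n in ['housing','rail','coarse','fine','cover','knob','brush','cup','soapdish']:
    for m in bot.masks_of('top',n):
        r=m['region']&(d>0); p=P[r]; 
        if len(p)<5: continue
        print(n,round(m['p'],2),m['box'],len(p),np.median(p,0).round(3),p.min(0).round(3),p.max(0).round(3))
E
```

```text
pics
{'time': 0.0, 'q': array([ 1.09505491e+00,  2.64763320e-01,  1.60538083e+00,  5.04499082e-06,
        1.27370333e+00, -3.68984926e-02]), 'joint_vel': array([-2.31188563e-04,  7.45046214e-04,  4.25108880e-04, -5.36981788e-05,
       -1.02213850e-03,  1.90433853e-04]), 'joint_torque': array([ 1.57423219e-03, -5.15103614e+01, -3.67322659e+01,  2.49305085e-04,
        1.27053360e-02,  2.22078961e-05]), 'tool_pos': array([0.28646435, 0.6103855 , 0.22995149]), 'tcp_rot': array([-0.68369117, -3.06570356,  0.00342361]), 'wrist_force': array([ 1.27997816,  0.00838438, -0.13475721]), 'torque': array([0.01371726, 0.01940148, 0.0116616 ]), 'width': 0.9979216062317023}
{'intrinsics': array([[465.84600079,   0.        , 321.95600839],
       [  0.        , 465.84600079, 240.41542909],
       [  0.        ,   0.        ,   1.        ]]), 'view': array([[ 0.02043524, -0.99965239,  0.01665824, -0.03819592],
       [-0.9919762 , -0.02235188, -0.12443319,  0.55220973],
       [ 0.12476228, -0.01398176, -0.99208814,  1.06940144],
       [ 0.        ,  0.        ,  0.        ,  1.        ]])}
housin
[... 383 characters left out ...]
7  0.278 0.016] [ 0.329  0.215 -0.004] [0.412 0.345 0.025]
fine 0.82 [282.8, 190.0, 331.9, 213.0] 1097 [0.646 0.014 0.017] [ 0.618 -0.045  0.007] [0.675 0.073 0.025]
cover 0.97 [404.1, 305.7, 459.5, 333.5] 1206 [ 0.374 -0.288  0.019] [ 0.342 -0.349 -0.004] [ 0.405 -0.225  0.027]
knob 0.7 [201.3, 218.2, 214.5, 230.6] 157 [0.586 0.239 0.05 ] [0.572 0.227 0.007] [0.6   0.256 0.056]
knob 0.46 [164.2, 297.8, 221.1, 334.1] 1304 [0.369 0.279 0.015] [ 0.325  0.215 -0.004] [0.41  0.342 0.025]
brush 0.72 [284.9, 284.1, 331.8, 305.0] 933 [0.431 0.006 0.039] [ 0.404 -0.05  -0.006] [0.456 0.067 0.047]
cup 0.79 [224.6, 159.6, 250.3, 185.4] 413 [0.721 0.184 0.024] [ 0.689  0.155 -0.002] [0.754 0.206 0.054]
```

```bash
python3 -c "
import cv2
im=cv2.imread('pics/top0.png')[120:360,130:530]
cv2.imwrite('pics/top0c.png',cv2.resize(im,(800,480),interpolation=cv2.INTER_CUBIC))"
```

```text
(no output)
```

View pics/top0c.png

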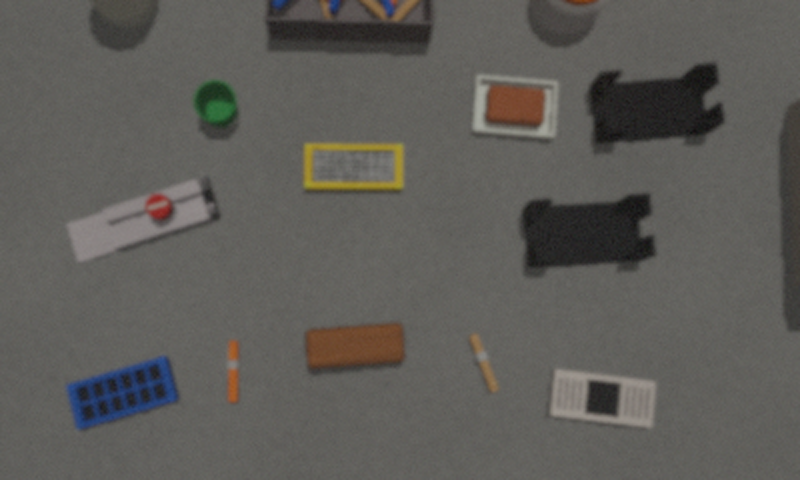

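View pics/scene0.png

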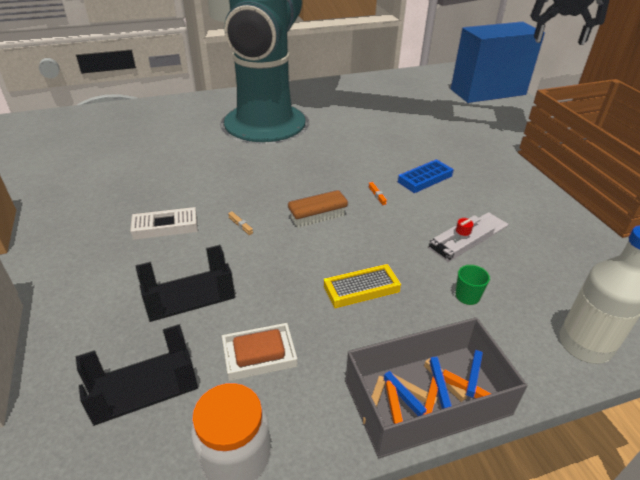

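The top picture (crop = 2×(px−[130,120])) shows these, in crop pixels:
- blue screen (122,392)
- yellow screen (353,167)
- white cover (603,398)
- rail (143,220), with the red knob at (158,207)
- near housing (590,233); the far look-alike is at (655,105)

Next I measure the exact poses.

```bash
cat >> h.py <<'E'
def onplane(c,uv,z):
    cal=bot.get_calibration(c);K=np.array(cal['intrinsics']);V=np.array(cal['view'])
    uv=np.asarray(uv,float).reshape(-1,2)
    r=np.c_[(uv-K[:2,2])/[K[0,0],K[1,1]],np.ones(len(uv))]@V[:3,:3]
    o=-V[:3,:3].T@V[:3,3]
    return o+r*((z-o[2])/r[:,2])[:,None]
def rect(xy):
    (c,(w,h),a)=cv2.minAreaRect((np.asarray(xy)[:,:2]*1000).astype(np.float32))
    if w>h: a+=90;w,h=h,w
    a=(a+90)%180-90  # angle of the long axis from y
    return np.round(np.array(c)/1000,4),round(w,1),round(h,1),round(a,1)
E
python3 - <<'E'
from h import *
im,d=snap('top');P=cloud('top',d)
for n,z in [('housing',.008),('rail',.019),('coarse',.02),('fine',.02),('cover',.02),('knob',.046),('brush',.04),('soapdish',.028)]:
    for m in bot.masks_of('top',n)[:2]:
        r=m['region']; v,u=np.nonzero(r)
        q=onplane('top',np.c_[u,v],z)
        p=P[r&(d>0)];t=p[abs(p[:,2]-z)<.004]
        print(n,round(m['p'],2),'plane',rect(q),'cloud',rect(t),np.median(t[:,2]).round(4))
# housing guides
D=P.reshape(-1,3); ok=(d.ravel()>0)
for lo,hi in [(.04,.07),(.002,.013)]:
    g=D[ok&(D[:,2]>lo)&(D[:,2]<hi)&(D[:,0]>.50)&(D[:,0]<.64)&(D[:,1]<-.17)&(D[:,1]>-.36)]
    print('hous',lo,len(g),rect(g))
g=D[ok&(D[:,2]>.012)&(D[:,2]<.025)&(D[:,0]>.48)&(D[:,0]<.66)&(D[:,1]>.15)&(D[:,1]<.4)]
print('rail',rect(g))
g=D[ok&(D[:,2]>.035)&(D[:,2]<.07)&(D[:,0]>.48)&(D[:,0]<.66)&(D[:,1]>.15)&(D[:,1]<.4)]
print('knob',g.mean(0),rect(g))
E
```

```text
housing 0.8 plane (array([ 0.7366, -0.3594]), 94.7, 162.6, 7.2) cloud (array([ 0.7358, -0.3501]), 91.9, 141.7, 8.5) 0.0078
housing 0.78 plane (array([ 0.5758, -0.2753]), 83.7, 160.0, 3.8) cloud (array([ 0.5714, -0.2678]), 74.3, 142.2, 4.7) 0.0079
rail 0.81 plane (array([0.5759, 0.2654]), 52.2, 174.8, 19.7) cloud (array([0.5843, 0.2447]), 51.0, 129.9, 19.4) 0.0189
coarse 0.92 plane (array([0.3705, 0.2776]), 56.9, 123.7, 16.6) cloud (array([0.3697, 0.2794]), 53.9, 120.6, 17.7) 0.0191
fine 0.69 plane (array([0.6454, 0.0152]), 54.4, 114.3, 1.4) cloud (array([0.646 , 0.0153]), 54.4, 114.3, 1.1) 0.0186
cover 0.62 plane (array([ 0.3731, -0.2864]), 56.0, 125.9, -5.9) cloud (array([ 0.374 , -0.2871]), 53.9, 121.2, -5.7) 0.0198
cover 0.27 plane (array([ 0.5724, -0.2707]), 78.3, 152.5, 4.9) cloud (array([ 0.5687, -0.2653]), 68.9, 136.5, 4.6) 0.0204
knob 0.68 plane (array([0.585 , 0.2392]), 28.0, 33.8, -43.3) cloud (array([0.5868, 0.24  ]), 26.9, 27.1, 33.2) 0.048
brush 0.62 plane (array([0.4298, 0.0086]), 45.6, 112.3, 5.5) cloud (array([0.4294, 0.0082]), 44.9, 111.7, 5.1) 0.0396
soapdish 0.86 plane (array([ 0.722 , -0.1813]), 77.2, 102.8, -0.1) cloud (array([ 0.7262, -0.182 ]), 44.2, 69.2, -1.4) 0.0269
hous 0.04 290 (array([ 0.5717, -0.2678]), 74.4, 141.9, 4.4)
hous 0.002 1865 (array([ 0.57  , -0.2651]), 139.8, 188.6, 0.3)
rail (array([0.5843, 0.2447]), 51.0, 130.9, 19.4)
knob [0.58625327 0.24037255 0.04866599] (array([0.5866, 0.2415]), 28.1, 28.6, 6.7)
```

```bash
cat >> h.py <<'E'
from scipy.spatial.transform import Rotation as Ro
H=(.5715,-.268,4.5)
def plan(*wps):
    s=bot.read_state();p=s['tool_pos'];R=Ro.from_rotvec(s['tcp_rot'])
    print('t',round(s['time'],2),'tcp',p.round(4),'w',round(s['width'],3),'F',s['wrist_force'].round(1),'q6',round(s['q'][5],2))
    for x,y,z,yaw in wps:
        best=None
        for k in (0,180):
            a=np.radians(yaw+k);yt=[np.cos(a),np.sin(a),0];zt=[0,0,-1];xt=np.cross(yt,zt)
            rv=(R.inv()*Ro.from_matrix(np.c_[xt,yt,zt])).as_rotvec(degrees=True)
            if best is None or np.linalg.norm(rv)<np.linalg.norm(best): best=rv
        dl=R.inv().apply(np.array([x,y,z])-p)
        print((x,y,z,yaw),'d',dl.round(4),'a',best.round(1),'rows',max(np.linalg.norm(dl)/.0625,np.linalg.norm(best)/10.7).round(1))
E
python3 -c "
from h import *
plan((.37,.2785,.18,17.5),(.37,.2785,.1,17.5),(.37,.2785,.0,17.5))"
```

```text
t 1.0 tcp [0.2868 0.6111 0.2313] w 1.004 F [-0.7  0.4  0.2] q6 -0.04
(0.37, 0.2785, 0.18, 17.5) d [-0.2166 -0.2657  0.0513] a [ 0.  -0.  47.4] rows 5.5
(0.37, 0.2785, 0.1, 17.5) d [-0.2166 -0.2657  0.1313] a [ 0.  -0.  47.4] rows 5.9
(0.37, 0.2785, 0.0, 17.5) d [-0.2166 -0.2657  0.2313] a [ 0.  -0.  47.4] rows 6.6
```

```bash
python3 -m inch '[{"dx":-0.04,"dy":-0.05,"dz":0.01,"az":8,"fingers":1},{"dx":-0.08,"dy":-0.1,"dz":0.02,"az":17,"fingers":1},{"dx":-0.12,"dy":-0.147,"dz":0.03,"az":27,"fingers":1},{"dx":-0.16,"dy":-0.196,"dz":0.04,"az":37,"fingers":1},{"dx":-0.2,"dy":-0.245,"dz":0.06,"az":45,"fingers":1},{"dx":-0.2166,"dy":-0.2657,"dz":0.1,"az":47.4,"fingers":1},{"dx":-0.2166,"dy":-0.2657,"dz":0.151,"az":47.4,"fingers":1},{"dx":-0.2166,"dy":-0.2657,"dz":0.151,"az":47.4,"fingers":1},{"dx":-0.2166,"dy":-0.2657,"dz":0.151,"az":47.4,"fingers":1}]' 50
python3 - <<'E'
from h import *
plan((.37,.2785,.08,17.5),(.37,.2785,.0,17.5))
snap('wrist','w1.png')
E
```

```text
t 1.0 tcp [0.2868 0.6111 0.2313] w 1.004 F [-0.7  0.4  0.2] q6 -0.04
(0.37, 0.2785, 0.08, 17.5) d [-0.2166 -0.2657  0.1513] a [ 0.  -0.  47.4] rows 6.0
(0.37, 0.2785, 0.0, 17.5) d [-0.2166 -0.2657  0.2313] a [ 0.  -0.  47.4] rows 6.6invalid input at $[0]: expected keys dx, dy, dz, ax, ay, az, fingers
```

View pics/w1.png

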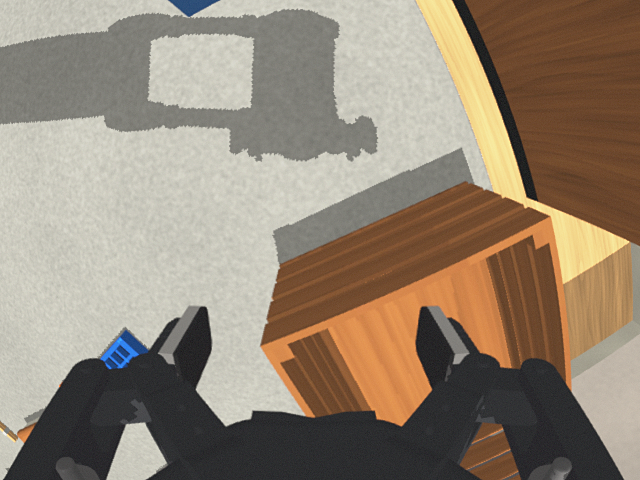

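The move was refused because every key is required. The wrist picture shows a wooden crate close to the gripper, around pixels (270–570, 180–480), so I check its extent before moving.

```bash
python3 - <<'E'
from h import *
for c in ('top','scene'):
    im,d=snap(c);P=cloud(c,d).reshape(-1,3)[d.ravel()>0]
    g=P[(P[:,2]>.07)&(P[:,1]>.33)&(P[:,0]>.1)&(P[:,0]<.9)&(P[:,1]<.9)]
    h,ye,xe=np.histogram2d(g[:,1],g[:,0],bins=[np.arange(.33,.9,.05),np.arange(.1,.9,.05)])
    for i in range(len(ye)-1):
        row=[]
        for j in range(len(xe)-1):
            k=(g[:,1]>=ye[i])&(g[:,1]<ye[i+1])&(g[:,0]>=xe[j])&(g[:,0]<xe[j+1])
            row.append('%4d'%(g[k,2].max()*1000) if k.sum()>3 else '   .')
        print(c,'y%.2f'%ye[i],*row)
E
```

```text
top y0.33    .    .    .    .    .    .    .    .    .    .    .    .    .    .  147
top y0.38    .    .    .    .    .    .    .    .    .    .    .    .    .    .    .
top y0.43    .    .    .    .    .    .    .    .    .    .    .    .    .    .    .
top y0.48    .    .    .    .    .    .    .    .    .    .    .    .    .    .    .
top y0.53    .    .    .    .  164  164  165  163  164  163  164  167    .  152  153
top y0.58    .    .    .    .  164    .    .    .    .    .    .  163  153  151  152
top y0.63    .    .    .    .  150    .    .    .    .    .    .  162  154    .    .
top y0.68    .    .    .    .    .    .    .    .    .    .    .  123  122    .   88
top y0.73    .    .    .    .    .    .    .    .    .    .    .    .    .    .   77
top y0.78    .    .    .    .    .    .    .    .    .    .    .    .    .    .    .
top y0.83    .    .    .    .    .    .    .    .    .    .    .    .    .    .    .
scene y0.33    .    .    .    .    .    .    .    .    .    .    .    .    .    .    .
scene y0.38    .    .    .    .    .    .    .    .    .    .    .    .    .    .    .
scene y0.43    .    .    .    .    .    .    .    .    .    .    .    .    .    .    .
scene y0.48    .    .    .    .    .    .    .    .    .    .    .    .    .    .    .
scene y0.53    .    .  325  332  162  161  163  162  161  162  161  110    .    .    .
scene y0.58    .    .    .  335  336    .    .    .    .    .    .    .    .    .    .
scene y0.63    .    .    .  306  337    .    .    .    .    .    .    .    .    .    .
scene y0.68    .    .    .    .  162    .    .    .    .    .    .    .    .    .    .
scene y0.73    .    .    .    .  162  162  159   79    .    .    .    .    .    .    .
scene y0.78    .    .    .    .    .    .    .    .    .    .    .    .    .    .    .
scene y0.83    .    .    .    .    .    .    .    .    .    .    .    .    .    .    .
```

```bash
python3 -m inch '[{"dx":-0.03,"dy":-0.04,"dz":0,"ax":0,"ay":0,"az":5,"fingers":1},{"dx":-0.065,"dy":-0.08,"dz":0,"ax":0,"ay":0,"az":14,"fingers":1},{"dx":-0.1,"dy":-0.123,"dz":0,"ax":0,"ay":0,"az":23,"fingers":1},{"dx":-0.138,"dy":-0.17,"dz":0.01,"ax":0,"ay":0,"az":33,"fingers":1},{"dx":-0.177,"dy":-0.217,"dz":0.03,"ax":0,"ay":0,"az":42,"fingers":1},{"dx":-0.205,"dy":-0.25,"dz":0.07,"ax":0,"ay":0,"az":47.4,"fingers":1},{"dx":-0.2166,"dy":-0.2657,"dz":0.12,"ax":0,"ay":0,"az":47.4,"fingers":1},{"dx":-0.2166,"dy":-0.2657,"dz":0.151,"ax":0,"ay":0,"az":47.4,"fingers":1},{"dx":-0.2166,"dy":-0.2657,"dz":0.151,"ax":0,"ay":0,"az":47.4,"fingers":1}]' 50
python3 - <<'E'
from h import *
plan((.37,.2785,.08,17.5),(.37,.2785,.0,17.5))
snap('wrist','w2.png')
E
```

```text
time: 2.28
tool_pos: [0.3678, 0.2766, 0.0779]
tcp_rot: [-1.858, -2.53, 0.009]
wrist_force: [-0.2, 0.8, 0.5]
width: 0.998
t 2.27 tcp [0.3678 0.2766 0.0779] w 0.998 F [-0.2  0.8  0.5] q6 0.29
(0.37, 0.2785, 0.08, 17.5) d [ 0.0011  0.0026 -0.0021] a [-0.3  0.1 -0.1] rows 0.1
(0.37, 0.2785, 0.0, 17.5) d [0.0013 0.0031 0.0779] a [-0.3  0.1 -0.1] rows 1.2
```

View pics/w2.png

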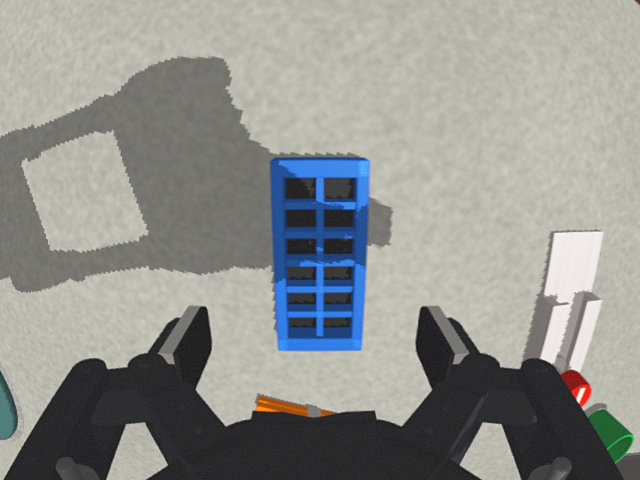

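The blue screen is centred between the fingers, at about (320,255) and aligned with them. I check its position by projecting through the fisheye.

```bash
cat >> h.py <<'E'
def fish(X,cal=None):
    cal=cal or bot.get_calibration('wrist');K=np.array(cal['intrinsics']);V=np.array(cal['view'])
    p=V[:3,:3]@np.array(X)+V[:3,3];r=np.hypot(p[0],p[1]);th=np.arctan2(r,p[2])
    return (K[:2,2]+np.array([K[0,0],K[1,1]])*th*p[:2]/r).round(1)
E
python3 - <<'E'
from h import *
a=np.radians(17.5);ex=np.array([np.cos(a),np.sin(a),0]);ey=np.array([-ex[1],ex[0],0])
for i,j in ((-1,-1),(-1,1),(1,1),(1,-1)): print(fish(np.array([.37,.2785,.02])+.027*i*ex+.06*j*ey))
plan((.37,.2785,.0,17.5))
E
```

```text
[272.7 347. ]
[264.6 158. ]
[363.2 157.9]
[355.5 347. ]
t 2.33 tcp [0.3694 0.278  0.0799] w 1.0 F [ 0.3 -0.1 -0.4] q6 0.29
(0.37, 0.2785, 0.0, 17.5) d [0.0003 0.0009 0.0799] a [-0.1  0.  -0.1] rows 1.3
```

```bash
python3 -m inch '[{"dx":0,"dy":0.001,"dz":0.04,"ax":0,"ay":0,"az":0,"fingers":1},{"dx":0,"dy":0.002,"dz":0.065,"ax":0,"ay":0,"az":0,"fingers":1},{"dx":0,"dy":0.002,"dz":0.079,"ax":0,"ay":0,"az":0,"fingers":1},{"dx":0,"dy":0.002,"dz":0.080,"ax":0,"ay":0,"az":0,"fingers":1},{"dx":0,"dy":0.002,"dz":0.080,"ax":0,"ay":0,"az":0,"fingers":0.2},{"dx":0,"dy":0.002,"dz":0.080,"ax":0,"ay":0,"az":0,"fingers":-0.2},{"dx":0,"dy":0.002,"dz":0.080,"ax":0,"ay":0,"az":0,"fingers":-0.5},{"dx":0,"dy":0.002,"dz":0.080,"ax":0,"ay":0,"az":0,"fingers":-0.5},{"dx":0,"dy":0.002,"dz":0.080,"ax":0,"ay":0,"az":0,"fingers":-0.5},{"dx":0,"dy":0.002,"dz":0.080,"ax":0,"ay":0,"az":0,"fingers":-0.5}]' 50
python3 -m inch '[{"dx":0,"dy":0,"dz":-0.02,"ax":0,"ay":0,"az":0,"fingers":-0.5},{"dx":0,"dy":0,"dz":-0.06,"ax":0,"ay":0,"az":0,"fingers":-0.5},{"dx":0,"dy":0,"dz":-0.11,"ax":0,"ay":0,"az":0,"fingers":-0.5},{"dx":0,"dy":0,"dz":-0.13,"ax":0,"ay":0,"az":0,"fingers":-0.5},{"dx":0,"dy":0,"dz":-0.13,"ax":0,"ay":0,"az":0,"fingers":-0.5}]'
python3 - <<'E'
from h import *
plan((*H[:2],.14,H[2]),(*H[:2],.075,H[2]),(*H[:2],.008,H[2]))
print([fish((*bot.read_state()['tool_pos'][:2],z)) for z in (.11,.13,.15)])
snap('wrist','w3.png')
E
```

```text
time: 3.58
tool_pos: [0.3723, 0.2794, 0.0013]
tcp_rot: [1.859, 2.532, 0.001]
wrist_force: [-1.7, 0.3, 6.0]
width: 0.617
time: 4.2
tool_pos: [0.3737, 0.2802, 0.1334]
tcp_rot: [1.858, 2.531, 0.008]
wrist_force: [-0.3, 0.8, -2.7]
width: 0.62
t 4.2 tcp [0.3737 0.2802 0.1334] w 0.62 F [-0.3  0.8 -2.7] q6 0.29
(0.5715, -0.268, 0.14, 4.5) d [-0.5823  0.0245 -0.0074] a [ 0.3 -0.1 12.9] rows 9.3
(0.5715, -0.268, 0.075, 4.5) d [-0.5824  0.0242  0.0576] a [ 0.3 -0.1 12.9] rows 9.4
(0.5715, -0.268, 0.008, 4.5) d [-0.5825  0.0238  0.1246] a [ 0.3 -0.1 12.9] rows 9.5
[array([312.2, 287.6]), array([312.3, 306.1]), array([312.4, 329. ])]
```

View pics/w3.png

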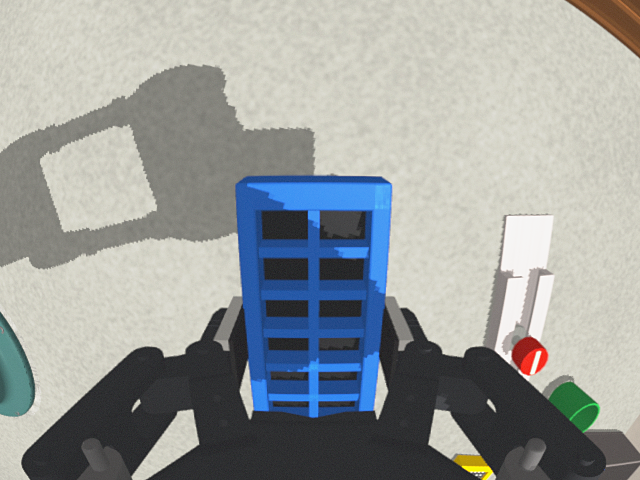

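The blue screen is held with the fingers at mid-length (about v=326, predicted 329). Carrying it to the housing.

```bash
python3 -m inch '[{"dx":-0.03,"dy":0,"dz":0,"ax":0,"ay":0,"az":0,"fingers":-0.5},{"dx":-0.08,"dy":0.003,"dz":0,"ax":0,"ay":0,"az":1,"fingers":-0.5},{"dx":-0.14,"dy":0.006,"dz":0,"ax":0,"ay":0,"az":3,"fingers":-0.5},{"dx":-0.2,"dy":0.008,"dz":0,"ax":0,"ay":0,"az":5,"fingers":-0.5},{"dx":-0.26,"dy":0.011,"dz":0,"ax":0,"ay":0,"az":7,"fingers":-0.5},{"dx":-0.32,"dy":0.013,"dz":0,"ax":0,"ay":0,"az":9,"fingers":-0.5},{"dx":-0.38,"dy":0.016,"dz":0,"ax":0,"ay":0,"az":11,"fingers":-0.5},{"dx":-0.44,"dy":0.018,"dz":0,"ax":0,"ay":0,"az":12,"fingers":-0.5},{"dx":-0.5,"dy":0.021,"dz":0,"ax":0,"ay":0,"az":12.9,"fingers":-0.5},{"dx":-0.55,"dy":0.023,"dz":0.01,"ax":0,"ay":0,"az":12.9,"fingers":-0.5},{"dx":-0.5823,"dy":0.0244,"dz":0.03,"ax":0.3,"ay":0,"az":12.9,"fingers":-0.5},{"dx":-0.5823,"dy":0.0244,"dz":0.05,"ax":0.3,"ay":0,"az":12.9,"fingers":-0.5},{"dx":-0.5823,"dy":0.0244,"dz":0.057,"ax":0.3,"ay":0,"az":12.9,"fingers":-0.5},{"dx":-0.5823,"dy":0.0244,"dz":0.057,"ax":0.3,"ay":0,"az":12.9,"fingers":-0.5}]'
python3 - <<'E'
from h import *
snap('wrist','w4.png')
plan((*H[:2],.009,H[2]))
c=bot.get_calibration('wrist');a=np.radians(H[2]);ex=np.array([np.cos(a),np.sin(a),0]);ey=np.array([-ex[1],ex[0],0])
for i,j in ((-1,-1),(-1,1),(1,1),(1,-1)): print(fish(np.array([*H[:2],.06])+.037*i*ex+.07*j*ey,c))
E
```

```text
time: 6.0
tool_pos: [0.5688, -0.2669, 0.0725]
tcp_rot: [-2.126, -2.304, 0.005]
wrist_force: [0.6, 0.3, -1.6]
width: 0.62
t 6.05 tcp [ 0.5697 -0.2674  0.0737] w 0.619 F [ 0.9 -0.2 -1.4] q6 -0.56
(0.5715, -0.268, 0.009, 4.5) d [-0.0008  0.002   0.0647] a [-0.3 -0.1  0.1] rows 1.0
[249.9 406.2]
[229.8 146.5]
[403. 147.]
[380.7 406.6]
```

View pics/w4.png

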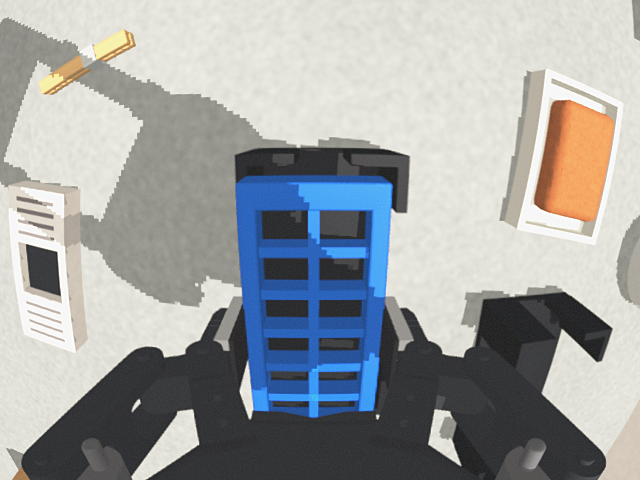

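The held screen shows u 237–391 and the guide tops u 236–409 at v≈155, against a predicted 230–403 at 147. So the housing sits about 1–2 mm further along +x and −y. I correct by 1 mm and lower.

```bash
python3 -m inch '[{"dx":0.0005,"dy":0.003,"dz":0,"ax":-0.3,"ay":0,"az":0,"fingers":-0.5},{"dx":0.0005,"dy":0.003,"dz":0.02,"ax":-0.3,"ay":0,"az":0,"fingers":-0.5},{"dx":0.0005,"dy":0.003,"dz":0.04,"ax":-0.3,"ay":0,"az":0,"fingers":-0.5},{"dx":0.0005,"dy":0.003,"dz":0.055,"ax":-0.3,"ay":0,"az":0,"fingers":-0.5},{"dx":0.0005,"dy":0.003,"dz":0.061,"ax":-0.3,"ay":0,"az":0,"fingers":-0.5},{"dx":0.0005,"dy":0.003,"dz":0.064,"ax":-0.3,"ay":0,"az":0,"fingers":-0.5},{"dx":0.0005,"dy":0.003,"dz":0.064,"ax":-0.3,"ay":0,"az":0,"fingers":-0.5},{"dx":0.0005,"dy":0.003,"dz":0.064,"ax":-0.3,"ay":0,"az":0,"fingers":-0.5}]'
python3 -c "
from h import *
plan((.5725,-.2695,.009,4.5))"
```

```text
time: 7.05
tool_pos: [0.5731, -0.267, 0.0103]
tcp_rot: [2.13, 2.308, 0.003]
wrist_force: [-0.4, 0.9, -1.9]
width: 0.615
t 7.05 tcp [ 0.5731 -0.267   0.0103] w 0.615 F [-0.4  0.9 -1.9] q6 -0.56
(0.5725, -0.2695, 0.009, 4.5) d [-0.0024 -0.0008  0.0013] a [ 0.1 -0.   0.1] rows 0.0
```

```bash
python3 -m inch '[{"dx":-0.002,"dy":-0.0005,"dz":0.0005,"ax":0,"ay":0,"az":0,"fingers":-0.5},{"dx":-0.002,"dy":-0.0005,"dz":0.0013,"ax":0,"ay":0,"az":0,"fingers":-0.5},{"dx":-0.002,"dy":-0.0005,"dz":0.0013,"ax":0,"ay":0,"az":0,"fingers":-0.5},{"dx":-0.002,"dy":-0.0005,"dz":0.001,"ax":0,"ay":0,"az":0,"fingers":0.4},{"dx":-0.002,"dy":-0.0005,"dz":0,"ax":0,"ay":0,"az":0,"fingers":0.8},{"dx":-0.002,"dy":-0.0005,"dz":0,"ax":0,"ay":0,"az":0,"fingers":1},{"dx":-0.002,"dy":-0.0005,"dz":-0.03,"ax":0,"ay":0,"az":0,"fingers":1},{"dx":-0.002,"dy":-0.0005,"dz":-0.08,"ax":0,"ay":0,"az":0,"fingers":1},{"dx":-0.002,"dy":-0.0005,"dz":-0.11,"ax":0,"ay":0,"az":0,"fingers":1},{"dx":-0.002,"dy":-0.0005,"dz":-0.11,"ax":0,"ay":0,"az":0,"fingers":1}]'
python3 - <<'E'
from h import *
plan((.646,.0153,.13,1.2),(.646,.0153,.07,1.2),(.646,.0153,.0,1.2))
snap('wrist','w5.png')
E
```

```text
time: 8.3
tool_pos: [0.575, -0.2704, 0.1242]
tcp_rot: [2.125, 2.303, 0.006]
wrist_force: [-0.3, 0.3, 0.4]
width: 1.0
t 8.3 tcp [ 0.575  -0.2704  0.1242] w 1.0 F [-0.3  0.3  0.4] q6 -0.56
(0.646, 0.0153, 0.13, 1.2) d [ 0.279   0.0937 -0.006 ] a [0.5 0.2 3.4] rows 4.7
(0.646, 0.0153, 0.07, 1.2) d [0.2792 0.0932 0.054 ] a [0.5 0.2 3.4] rows 4.8
(0.646, 0.0153, 0.0, 1.2) d [0.2795 0.0927 0.124 ] a [0.5 0.2 3.4] rows 5.1
```

View pics/w5.png

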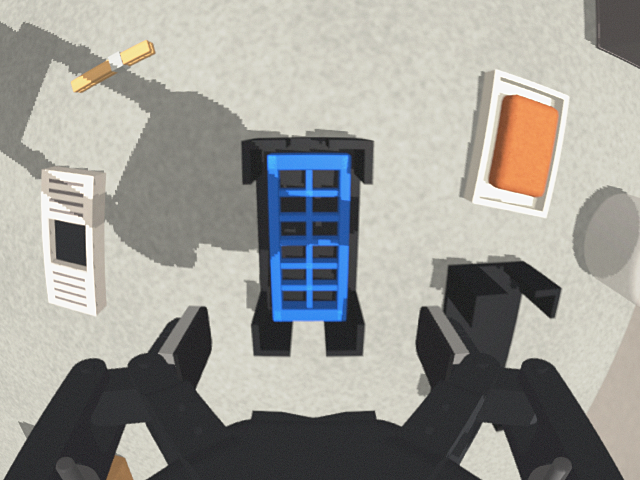

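The blue screen lies between the guides (u 267–350 on a floor spanning 257–360), flat and centred. Next is the yellow screen.

```bash
python3 -m inch '[{"dx":0.04,"dy":0.013,"dz":0,"ax":0,"ay":0,"az":0,"fingers":1},{"dx":0.09,"dy":0.03,"dz":0,"ax":0,"ay":0,"az":1,"fingers":1},{"dx":0.145,"dy":0.049,"dz":0,"ax":0,"ay":0,"az":2,"fingers":1},{"dx":0.2,"dy":0.067,"dz":0.01,"ax":0,"ay":0,"az":3,"fingers":1},{"dx":0.25,"dy":0.083,"dz":0.03,"ax":0.5,"ay":0.2,"az":3.4,"fingers":1},{"dx":0.279,"dy":0.0934,"dz":0.05,"ax":0.5,"ay":0.2,"az":3.4,"fingers":1},{"dx":0.279,"dy":0.0934,"dz":0.05,"ax":0.5,"ay":0.2,"az":3.4,"fingers":1},{"dx":0.279,"dy":0.0934,"dz":0.05,"ax":0.5,"ay":0.2,"az":3.4,"fingers":1},{"dx":0.279,"dy":0.0934,"dz":0.05,"ax":0.5,"ay":0.2,"az":3.4,"fingers":1}]'
cat >> h.py <<'E'
def wcheck(n,pose,z,hw=(.027,.06)):
    snap('wrist');c=bot.get_calibration('wrist')
    x,y,yaw=pose;a=np.radians(yaw);ex=np.array([np.cos(a),np.sin(a),0]);ey=np.array([-ex[1],ex[0],0])
    q=np.array([fish(np.array([x,y,z])+hw[0]*i*ex+hw[1]*j*ey,c) for i,j in ((-1,-1),(-1,1),(1,1),(1,-1))])
    print('pred',q.min(0),q.max(0))
    for m in bot.masks_of('wrist',n)[:2]:
        mm=m['region'].astype(np.uint8);print(n,round(m['p'],2),m['box'],cv2.minAreaRect(cv2.findNonZero(mm)))
E
python3 - <<'E'
from h import *
wcheck('fine',(.646,.0153,1.2),.02)
plan((.646,.0153,.0,1.2))
E
```

```text
time: 9.48
tool_pos: [0.6445, 0.0148, 0.0721]
tcp_rot: [-2.196, -2.24, 0.002]
wrist_force: [-0.5, 0.5, -0.3]
width: 1.001
pred [263.8 159. ] [365.9 353.5]
fine 0.95 [270.6, 164.8, 370.8, 361.1] ((319.5, 262.0), (198.0, 101.0), 90.0)
t 9.57 tcp [0.6448 0.0148 0.0726] w 0.999 F [-0.9 -0.5 -0.3] q6 -0.04
(0.646, 0.0153, 0.0, 1.2) d [0.0003 0.0014 0.0726] a [-0.2 -0.1 -0.1] rows 1.2
```

```bash
python3 -m inch '[{"dx":-0.002,"dy":0.002,"dz":0.03,"ax":-0.2,"ay":0,"az":0,"fingers":1},{"dx":-0.002,"dy":0.002,"dz":0.06,"ax":-0.2,"ay":0,"az":0,"fingers":1},{"dx":-0.002,"dy":0.002,"dz":0.072,"ax":-0.2,"ay":0,"az":0,"fingers":1},{"dx":-0.002,"dy":0.002,"dz":0.072,"ax":-0.2,"ay":0,"az":0,"fingers":0.6},{"dx":-0.002,"dy":0.002,"dz":0.072,"ax":-0.2,"ay":0,"az":0,"fingers":0.2},{"dx":-0.002,"dy":0.002,"dz":0.072,"ax":-0.2,"ay":0,"az":0,"fingers":-0.2},{"dx":-0.002,"dy":0.002,"dz":0.072,"ax":-0.2,"ay":0,"az":0,"fingers":-0.5},{"dx":-0.002,"dy":0.002,"dz":0.072,"ax":-0.2,"ay":0,"az":0,"fingers":-0.5},{"dx":-0.002,"dy":0.002,"dz":0.072,"ax":-0.2,"ay":0,"az":0,"fingers":-0.5},{"dx":-0.002,"dy":0.002,"dz":0.072,"ax":-0.2,"ay":0,"az":0,"fingers":-0.5}]' 50
python3 -m inch '[{"dx":0,"dy":0,"dz":-0.02,"ax":0,"ay":0,"az":0,"fingers":-0.5},{"dx":0,"dy":0,"dz":-0.06,"ax":0,"ay":0,"az":0,"fingers":-0.5},{"dx":0,"dy":0,"dz":-0.11,"ax":0,"ay":0,"az":0,"fingers":-0.5},{"dx":0,"dy":0,"dz":-0.13,"ax":0,"ay":0,"az":0,"fingers":-0.5},{"dx":0,"dy":0,"dz":-0.13,"ax":0,"ay":0,"az":0,"fingers":-0.5}]'
python3 - <<'E'
from h import *
plan((.5725,-.2690,.14,4.5),(.5725,-.2690,.08,4.5),(.5725,-.269,.028,4.5))
wcheck('fine',(*bot.read_state()['tool_pos'][:2],2),.15)
E
```

```text
time: 10.82
tool_pos: [0.648, 0.0129, 0.0023]
tcp_rot: [2.199, 2.242, 0.006]
wrist_force: [-0.3, -0.9, 5.0]
width: 0.616
time: 11.45
tool_pos: [0.6489, 0.0126, 0.1345]
tcp_rot: [2.197, 2.24, 0.01]
wrist_force: [-0.0, 0.5, -2.5]
width: 0.618
t 11.45 tcp [0.6489 0.0126 0.1345] w 0.618 F [-0.   0.5 -2.5] q6 -0.04
(0.5725, -0.269, 0.14, 4.5) d [-0.2801 -0.0819 -0.0066] a [ 0.4 -0.1 -3.4] rows 4.7
(0.5725, -0.269, 0.08, 4.5) d [-0.2802 -0.0823  0.0534] a [ 0.4 -0.1 -3.4] rows 4.7
(0.5725, -0.269, 0.028, 4.5) d [-0.2803 -0.0827  0.1054] a [ 0.4 -0.1 -3.4] rows 5.0
pred [235.3 176. ] [391.9 435.2]
fine 0.92 [238.0, 173.5, 393.4, 418.3] ((313.0, 296.0), (244.0, 156.0), 90.0)
```

```bash
python3 -m inch '[{"dx":-0.03,"dy":-0.009,"dz":0,"ax":0,"ay":0,"az":0,"fingers":-0.5},{"dx":-0.08,"dy":-0.023,"dz":0,"ax":0,"ay":0,"az":-1,"fingers":-0.5},{"dx":-0.135,"dy":-0.039,"dz":0,"ax":0,"ay":0,"az":-2,"fingers":-0.5},{"dx":-0.19,"dy":-0.055,"dz":0,"ax":0,"ay":0,"az":-3,"fingers":-0.5},{"dx":-0.24,"dy":-0.07,"dz":0.01,"ax":0.4,"ay":0,"az":-3.4,"fingers":-0.5},{"dx":-0.27,"dy":-0.079,"dz":0.03,"ax":0.4,"ay":0,"az":-3.4,"fingers":-0.5},{"dx":-0.28,"dy":-0.082,"dz":0.05,"ax":0.4,"ay":0,"az":-3.4,"fingers":-0.5},{"dx":-0.28,"dy":-0.082,"dz":0.054,"ax":0.4,"ay":0,"az":-3.4,"fingers":-0.5},{"dx":-0.28,"dy":-0.082,"dz":0.054,"ax":0.4,"ay":0,"az":-3.4,"fingers":-0.5},{"dx":-0.28,"dy":-0.082,"dz":0.054,"ax":0.4,"ay":0,"az":-3.4,"fingers":-0.5}]'
python3 - <<'E'
from h import *
plan((.5725,-.269,.03,4.5))
E
```

```text
time: 12.8
tool_pos: [0.5708, -0.2677, 0.0766]
tcp_rot: [-2.127, -2.305, 0.004]
wrist_force: [-0.0, 0.3, -1.6]
width: 0.617
t 12.8 tcp [ 0.5708 -0.2677  0.0766] w 0.617 F [-0.   0.3 -1.6] q6 -0.56
(0.5725, -0.269, 0.03, 4.5) d [-0.0015  0.0018  0.0466] a [-0.3 -0.1  0.1] rows 0.7
```

```bash
python3 -m inch '[{"dx":-0.0015,"dy":0.002,"dz":0,"ax":-0.3,"ay":0,"az":0,"fingers":-0.5},{"dx":-0.0015,"dy":0.002,"dz":0.015,"ax":-0.3,"ay":0,"az":0,"fingers":-0.5},{"dx":-0.0015,"dy":0.002,"dz":0.03,"ax":-0.3,"ay":0,"az":0,"fingers":-0.5},{"dx":-0.0015,"dy":0.002,"dz":0.04,"ax":-0.3,"ay":0,"az":0,"fingers":-0.5},{"dx":-0.0015,"dy":0.002,"dz":0.045,"ax":-0.3,"ay":0,"az":0,"fingers":-0.5},{"dx":-0.0015,"dy":0.002,"dz":0.0475,"ax":-0.3,"ay":0,"az":0,"fingers":-0.5},{"dx":-0.0015,"dy":0.002,"dz":0.0475,"ax":-0.3,"ay":0,"az":0,"fingers":-0.5},{"dx":-0.0015,"dy":0.002,"dz":0.0475,"ax":-0.3,"ay":0,"az":0,"fingers":-0.5}]'
```

```text
time: 13.8
tool_pos: [0.5725, -0.269, 0.0303]
tcp_rot: [-2.129, -2.308, -0.002]
wrist_force: [-4.8, 2.3, 6.6]
width: 0.617
```

```bash
python3 -m inch '[{"dx":0,"dy":0,"dz":0,"ax":0,"ay":0,"az":0,"fingers":0.4},{"dx":0,"dy":0,"dz":0,"ax":0,"ay":0,"az":0,"fingers":0.8},{"dx":0,"dy":0,"dz":0,"ax":0,"ay":0,"az":0,"fingers":1},{"dx":0,"dy":0,"dz":-0.02,"ax":0,"ay":0,"az":0,"fingers":1},{"dx":0,"dy":0,"dz":-0.06,"ax":0,"ay":0,"az":0,"fingers":1},{"dx":0,"dy":0,"dz":-0.09,"ax":0,"ay":0,"az":0,"fingers":1},{"dx":0,"dy":0,"dz":-0.09,"ax":0,"ay":0,"az":0,"fingers":1}]'
python3 - <<'E'
from h import *
plan((.3745,-.2875,.13,-5.8),(.3745,-.2875,.075,-5.8))
snap('wrist','w6.png')
E
```

```text
time: 14.68
tool_pos: [0.5755, -0.2707, 0.1255]
tcp_rot: [2.126, 2.304, 0.005]
wrist_force: [-0.2, -0.1, 0.1]
width: 0.998
t 14.68 tcp [ 0.5755 -0.2707  0.1255] w 0.998 F [-0.2 -0.1  0.1] q6 -0.56
(0.3745, -0.2875, 0.13, -5.8) d [-0.0006 -0.2017 -0.0059] a [ 0.4  0.1 10.4] rows 3.2
(0.3745, -0.2875, 0.075, -5.8) d [-0.0005 -0.2021  0.0491] a [ 0.4  0.1 10.4] rows 3.3
```

View pics/w6.png

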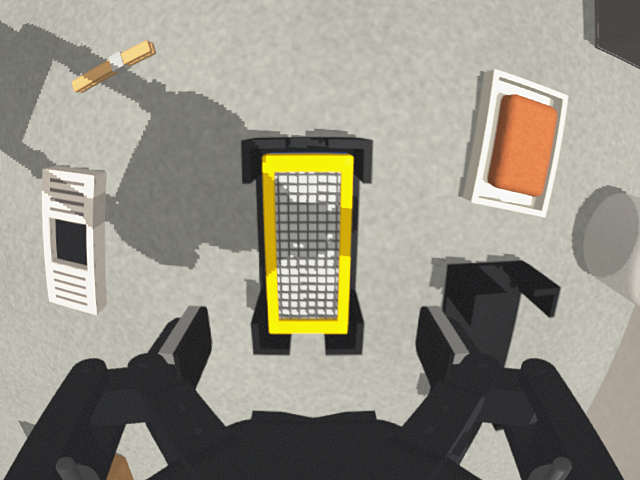

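The yellow screen lies flat between the guides at (308,243). Next is the white cover. I go to it at about z 0.125 and descend once there.

```bash
python3 -m inch '[{"dx":0,"dy":-0.03,"dz":0,"ax":0,"ay":0,"az":1,"fingers":1},{"dx":0,"dy":-0.08,"dz":0,"ax":0,"ay":0,"az":4,"fingers":1},{"dx":0,"dy":-0.13,"dz":0,"ax":0,"ay":0,"az":7,"fingers":1},{"dx":0,"dy":-0.175,"dz":0.01,"ax":0.4,"ay":0,"az":10,"fingers":1},{"dx":0,"dy":-0.202,"dz":0.03,"ax":0.4,"ay":0,"az":10.4,"fingers":1},{"dx":0,"dy":-0.202,"dz":0.047,"ax":0.4,"ay":0,"az":10.4,"fingers":1},{"dx":0,"dy":-0.202,"dz":0.047,"ax":0.4,"ay":0,"az":10.4,"fingers":1},{"dx":0,"dy":-0.202,"dz":0.047,"ax":0.4,"ay":0,"az":10.4,"fingers":1},{"dx":0,"dy":-0.202,"dz":0.047,"ax":0.4,"ay":0,"az":10.4,"fingers":1}]'
python3 - <<'E'
from h import *
wcheck('cover',(.3745,-.2875,-5.8),.02)
plan((.3745,-.2875,.0,-5.8))
E
```

```text
time: 15.85
tool_pos: [0.3743, -0.2867, 0.0761]
tcp_rot: [-2.329, -2.107, 0.003]
wrist_force: [0.0, -0.4, -0.6]
width: 1.003
pred [263.2 161. ] [363.5 351.9]
cover 0.73 [263.2, 163.9, 365.8, 359.3] ((315.0, 260.0), (194.0, 100.0), 90.0)
t 15.95 tcp [ 0.3739 -0.2865  0.076 ] w 1.003 F [0.1 0.1 0.6] q6 -0.6
(0.3745, -0.2875, 0.0, -5.8) d [-0.0009  0.0008  0.076 ] a [-0.1  0.1  0. ] rows 1.2
```

```bash
python3 -m inch '[{"dx":-0.002,"dy":0.001,"dz":0.03,"ax":-0.1,"ay":0,"az":0,"fingers":1},{"dx":-0.002,"dy":0.001,"dz":0.06,"ax":-0.1,"ay":0,"az":0,"fingers":1},{"dx":-0.002,"dy":0.001,"dz":0.075,"ax":-0.1,"ay":0,"az":0,"fingers":1},{"dx":-0.002,"dy":0.001,"dz":0.075,"ax":-0.1,"ay":0,"az":0,"fingers":0.6},{"dx":-0.002,"dy":0.001,"dz":0.075,"ax":-0.1,"ay":0,"az":0,"fingers":0.2},{"dx":-0.002,"dy":0.001,"dz":0.075,"ax":-0.1,"ay":0,"az":0,"fingers":-0.2},{"dx":-0.002,"dy":0.001,"dz":0.075,"ax":-0.1,"ay":0,"az":0,"fingers":-0.5},{"dx":-0.002,"dy":0.001,"dz":0.075,"ax":-0.1,"ay":0,"az":0,"fingers":-0.5},{"dx":-0.002,"dy":0.001,"dz":0.075,"ax":-0.1,"ay":0,"az":0,"fingers":-0.5},{"dx":-0.002,"dy":0.001,"dz":0.075,"ax":-0.1,"ay":0,"az":0,"fingers":-0.5}]' 50
python3 -m inch '[{"dx":0,"dy":0,"dz":-0.02,"ax":0,"ay":0,"az":0,"fingers":-0.5},{"dx":0,"dy":0,"dz":-0.06,"ax":0,"ay":0,"az":0,"fingers":-0.5},{"dx":0,"dy":0,"dz":-0.11,"ax":0,"ay":0,"az":0,"fingers":-0.5},{"dx":0,"dy":0,"dz":-0.13,"ax":0,"ay":0,"az":0,"fingers":-0.5},{"dx":0,"dy":0,"dz":-0.13,"ax":0,"ay":0,"az":0,"fingers":-0.5}]'
python3 - <<'E'
from h import *
plan((.5725,-.2690,.13,4.5),(.5725,-.2690,.10,4.5),(.5725,-.269,.05,4.5))
wcheck('cover',(*bot.read_state()['tool_pos'][:2],-5.8),.15)
E
```

```text
time: 17.2
tool_pos: [0.3755, -0.2895, 0.0022]
tcp_rot: [2.328, 2.106, -0.001]
wrist_force: [0.7, 0.8, 6.4]
width: 0.62
time: 17.82
tool_pos: [0.3764, -0.29, 0.1339]
tcp_rot: [2.325, 2.103, -0.0]
wrist_force: [0.1, 0.3, -1.6]
width: 0.617
t 17.82 tcp [ 0.3764 -0.29    0.1339] w 0.617 F [ 0.1  0.3 -1.6] q6 -0.61
(0.5725, -0.269, 0.13, 4.5) d [0.0406 0.193  0.0047] a [  0.2   0.3 -10.3] rows 3.2
(0.5725, -0.269, 0.1, 4.5) d [0.0407 0.1929 0.0347] a [  0.2   0.3 -10.3] rows 3.2
(0.5725, -0.269, 0.05, 4.5) d [0.041  0.1926 0.0847] a [  0.2   0.3 -10.3] rows 3.4
pred [236.6 179.8] [393.1 435. ]
cover 0.58 [235.3, 172.5, 393.4, 420.3] ((313.0, 294.5), (245.0, 156.0), 90.0)
```

```bash
python3 -m inch '[{"dx":0.006,"dy":0.03,"dz":0,"ax":0,"ay":0,"az":-1,"fingers":-0.5},{"dx":0.015,"dy":0.075,"dz":0,"ax":0,"ay":0,"az":-4,"fingers":-0.5},{"dx":0.025,"dy":0.12,"dz":0,"ax":0,"ay":0,"az":-7,"fingers":-0.5},{"dx":0.034,"dy":0.165,"dz":0.01,"ax":0,"ay":0,"az":-10,"fingers":-0.5},{"dx":0.039,"dy":0.193,"dz":0.02,"ax":0.2,"ay":0.3,"az":-10.3,"fingers":-0.5},{"dx":0.039,"dy":0.193,"dz":0.035,"ax":0.2,"ay":0.3,"az":-10.3,"fingers":-0.5},{"dx":0.039,"dy":0.193,"dz":0.035,"ax":0.2,"ay":0.3,"az":-10.3,"fingers":-0.5},{"dx":0.039,"dy":0.193,"dz":0.035,"ax":0.2,"ay":0.3,"az":-10.3,"fingers":-0.5},{"dx":0.039,"dy":0.193,"dz":0.035,"ax":0.2,"ay":0.3,"az":-10.3,"fingers":-0.5}]'
python3 - <<'E'
from h import *
plan((.5725,-.2705,.05,4.5))
E
```

```text
time: 19.05
tool_pos: [0.5701, -0.2695, 0.0966]
tcp_rot: [-2.129, -2.304, -0.001]
wrist_force: [-0.2, -0.9, -2.1]
width: 0.614
t 19.05 tcp [ 0.5701 -0.2695  0.0966] w 0.614 F [-0.2 -0.9 -2.1] q6 -0.56
(0.5725, -0.2705, 0.05, 4.5) d [-0.0014  0.0025  0.0466] a [-0.2 -0.2  0. ] rows 0.7
```

```bash
python3 -m inch '[{"dx":-0.0014,"dy":0.0025,"dz":0,"ax":-0.2,"ay":-0.2,"az":0,"fingers":-0.5},{"dx":-0.0014,"dy":0.0025,"dz":0.015,"ax":-0.2,"ay":-0.2,"az":0,"fingers":-0.5},{"dx":-0.0014,"dy":0.0025,"dz":0.03,"ax":-0.2,"ay":-0.2,"az":0,"fingers":-0.5},{"dx":-0.0014,"dy":0.0025,"dz":0.04,"ax":-0.2,"ay":-0.2,"az":0,"fingers":-0.5},{"dx":-0.0014,"dy":0.0025,"dz":0.045,"ax":-0.2,"ay":-0.2,"az":0,"fingers":-0.5},{"dx":-0.0014,"dy":0.0025,"dz":0.0475,"ax":-0.2,"ay":-0.2,"az":0,"fingers":-0.5},{"dx":-0.0014,"dy":0.0025,"dz":0.0475,"ax":-0.2,"ay":-0.2,"az":0,"fingers":-0.5},{"dx":-0.0014,"dy":0.0025,"dz":0.0475,"ax":-0.2,"ay":-0.2,"az":0,"fingers":-0.5}]'
```

```text
time: 20.05
tool_pos: [0.5726, -0.2705, 0.0502]
tcp_rot: [2.132, 2.307, 0.001]
wrist_force: [-2.4, 2.2, 5.1]
width: 0.62
```

```bash
python3 -m inch '[{"dx":0,"dy":0,"dz":0,"ax":0,"ay":0,"az":0,"fingers":0.4},{"dx":0,"dy":0,"dz":0,"ax":0,"ay":0,"az":0,"fingers":0.8},{"dx":0,"dy":0,"dz":0,"ax":0,"ay":0,"az":0,"fingers":1},{"dx":0,"dy":0,"dz":-0.02,"ax":0,"ay":0,"az":0,"fingers":1},{"dx":0,"dy":0,"dz":-0.06,"ax":0,"ay":0,"az":0,"fingers":1},{"dx":0,"dy":0,"dz":-0.1,"ax":0,"ay":0,"az":0,"fingers":1},{"dx":0,"dy":0,"dz":-0.1,"ax":0,"ay":0,"az":0,"fingers":1}]'
python3 - <<'E'
from h import *
plan((.5866,.2405,.15,19.4),(.5866,.2405,.09,19.4))
snap('wrist','w7.png')
E
```

```text
time: 20.92
tool_pos: [0.576, -0.2723, 0.1569]
tcp_rot: [2.125, 2.299, 0.006]
wrist_force: [0.8, 0.8, 0.0]
width: 1.001
t 20.93 tcp [ 0.576  -0.2723  0.1569] w 1.001 F [0.8 0.8 0. ] q6 -0.56
(0.5866, 0.2405, 0.15, 19.4) d [0.5104 0.0508 0.0047] a [  0.5   0.4 -14.9] rows 8.2
(0.5866, 0.2405, 0.09, 19.4) d [0.5108 0.0502 0.0647] a [  0.5   0.4 -14.9] rows 8.3
```

View pics/w7.png

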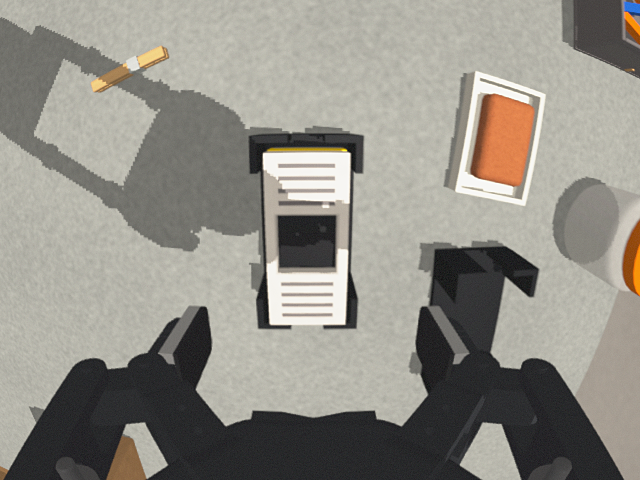

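The cover is on, but its lower edge at v=327 lies close to the guide ends at v=328, and a yellow strip shows at v≈150. I check its seat with depth.

```bash
python3 - <<'E'
from h import *
im,d=snap('wrist');c=bot.get_calibration('wrist');K=np.array(c['intrinsics']);V=np.array(c['view'])
v,u=np.mgrid[:480,:640];du,dv=(u-K[0,2])/K[0,0],(v-K[1,2])/K[1,1];th=np.hypot(du,dv);th=np.maximum(th,1e-9)
Pc=np.stack([du/th*np.tan(th)*d,dv/th*np.tan(th)*d,d],-1);P=(Pc-V[:3,3])@V[:3,:3]
m=[x for x in bot.masks_of('wrist','cover')][:1]
for x in m:
    r=x['region']&(d>0);p=P[r];t=p[(p[:,2]>.061)];print('cover',x['box'],rect(t),np.median(t[:,2]))
    A=np.c_[t[:,:2]-t[:,:2].mean(0),np.ones(len(t))];k=abs(t[:,2]-np.median(t[:,2]))<.004
    print('plane',np.linalg.lstsq(A[k],t[k,2],rcond=None)[0])
q=P[(d>0)&(abs(u-306)<80)&(abs(v-235)<110)]
g=q[(q[:,2]>.048)&(q[:,2]<.0635)&(abs(q[:,0]-.572)<.06)&(abs(q[:,1]+.268)<.09)];print('guides',rect(g),len(g))
q=q[(q[:,2]>.05)&(q[:,2]<.085)];print('all>5cm',rect(q))
im,d=snap('top');P=cloud('top',d).reshape(-1,3)[d.ravel()>0]
g=P[(P[:,2]>.05)&(P[:,2]<.08)&(abs(P[:,0]-.572)<.06)&(abs(P[:,1]+.268)<.1)];print('top',len(g),rect(g),rect(g[g[:,2]>.0645]))
E
```

```text
cover [265.7, 155.3, 354.8, 329.0] (array([ 0.5716, -0.2709]), 54.4, 120.4, 4.5) 0.0670207162971779
plane [-0.00361025  0.00154576  0.06701187]
guides (array([ 0.5713, -0.2702]), 74.7, 140.8, 4.5) 5792
all>5cm (array([ 0.5713, -0.2702]), 74.7, 140.8, 4.5)
top 963 (array([ 0.5696, -0.2467]), 74.2, 100.0, 4.0) (array([ 0.5699, -0.2465]), 58.6, 99.3, 0.8)
```

The cover is seated. Its centre is (0.5716,−0.2709) against the guides' centre (0.5713,−0.2702), its top is at 67 mm and its tilt under 0.004. Next is the knob.

```bash
python3 -m inch '[{"dx":0.03,"dy":0.003,"dz":0,"ax":0,"ay":0,"az":-1,"fingers":1},{"dx":0.08,"dy":0.008,"dz":0,"ax":0,"ay":0,"az":-2,"fingers":1},{"dx":0.14,"dy":0.014,"dz":0,"ax":0,"ay":0,"az":-4,"fingers":1},{"dx":0.2,"dy":0.02,"dz":0,"ax":0,"ay":0,"az":-6,"fingers":1},{"dx":0.26,"dy":0.026,"dz":0,"ax":0,"ay":0,"az":-8,"fingers":1},{"dx":0.32,"dy":0.032,"dz":0,"ax":0,"ay":0,"az":-10,"fingers":1},{"dx":0.38,"dy":0.038,"dz":0,"ax":0,"ay":0,"az":-12,"fingers":1},{"dx":0.44,"dy":0.044,"dz":0,"ax":0,"ay":0,"az":-14,"fingers":1},{"dx":0.485,"dy":0.048,"dz":0.02,"ax":0.5,"ay":0.4,"az":-14.9,"fingers":1},{"dx":0.511,"dy":0.0505,"dz":0.04,"ax":0.5,"ay":0.4,"az":-14.9,"fingers":1},{"dx":0.511,"dy":0.0505,"dz":0.05,"ax":0.5,"ay":0.4,"az":-14.9,"fingers":1},{"dx":0.511,"dy":0.0505,"dz":0.05,"ax":0.5,"ay":0.4,"az":-14.9,"fingers":1},{"dx":0.511,"dy":0.0505,"dz":0.05,"ax":0.5,"ay":0.4,"az":-14.9,"fingers":1}]'
cat >> h.py <<'E'
def wcloud(name=None):
    im,d=snap('wrist',name);c=bot.get_calibration('wrist');K=np.array(c['intrinsics']);V=np.array(c['view'])
    v,u=np.mgrid[:480,:640];du,dv=(u-K[0,2])/K[0,0],(v-K[1,2])/K[1,1];th=np.maximum(np.hypot(du,dv),1e-9)
    P=(np.stack([du/th*np.tan(th)*d,dv/th*np.tan(th)*d,d],-1)-V[:3,3])@V[:3,:3]
    return im,d,P
def knob(name=None):
    im,d,P=wcloud(name);P[d<=0]=9
    ms=bot.masks_of('wrist','knob')[:1]
    for m in ms:
        t=P[m['region']&(d>0)];top=np.percentile(t[:,2],90);t=t[abs(t[:,2]-top)<.004]
        print('knob',round(m['p'],2),m['box'],'top',top.round(4),cv2.minEnclosingCircle((t[:,:2]*1000).astype(np.float32)),np.median(t,0).round(4))
    return P
E
python3 - <<'E'
from h import *
bot.read_camera('top')
P=knob('w8.png')
q=P.reshape(-1,3);q=q[(q[:,2]>.013)&(q[:,2]<.024)&(abs(q[:,0]-.58)<.1)&(abs(q[:,1]-.25)<.13)];print('lips',rect(q),len(q))
plan((.5866,.2405,.022,19.4))
E
```

```text
time: 22.75
tool_pos: [0.5821, 0.2422, 0.1003]
tcp_rot: [-1.81, -2.553, 0.002]
wrist_force: [1.0, 0.3, -0.4]
width: 0.996
knob 0.74 [294.0, 232.7, 351.0, 299.4] top 0.0522 ((589.0053100585938, 239.20384216308594), 14.966287612915039) [0.5886 0.24   0.0514]
lips (array([0.5865, 0.2414]), 50.6, 130.7, 19.5) 9171
t 22.9 tcp [0.5826 0.2426 0.1011] w 1.0 F [ 0.2 -1.3  0.3] q6 0.01
(0.5866, 0.2405, 0.022, 19.4) d [-0.004   0.0036  0.0791] a [-0.4 -0.5 -0.1] rows 1.3
```

View pics/w8.png

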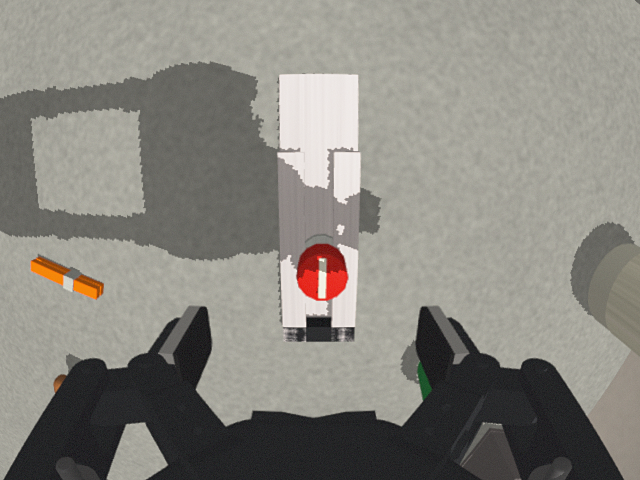

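The knob shows at (322,271), over the slot and between the fingers. The wrist camera puts it at (0.589,0.239) and the top camera at (0.5866,0.2405), so I use their mean and grip at TCP z≈0.024.

```bash
python3 -m inch '[{"dx":-0.0045,"dy":0.0046,"dz":0.02,"ax":-0.4,"ay":-0.5,"az":0,"fingers":1},{"dx":-0.0045,"dy":0.0046,"dz":0.05,"ax":-0.4,"ay":-0.5,"az":0,"fingers":0.8},{"dx":-0.0045,"dy":0.0046,"dz":0.07,"ax":-0.4,"ay":-0.5,"az":0,"fingers":0.6},{"dx":-0.0045,"dy":0.0046,"dz":0.077,"ax":-0.4,"ay":-0.5,"az":0,"fingers":0.4},{"dx":-0.0045,"dy":0.0046,"dz":0.077,"ax":-0.4,"ay":-0.5,"az":0,"fingers":0.2},{"dx":-0.0045,"dy":0.0046,"dz":0.077,"ax":-0.4,"ay":-0.5,"az":0,"fingers":0},{"dx":-0.0045,"dy":0.0046,"dz":0.077,"ax":-0.4,"ay":-0.5,"az":0,"fingers":-0.3},{"dx":-0.0045,"dy":0.0046,"dz":0.077,"ax":-0.4,"ay":-0.5,"az":0,"fingers":-0.6},{"dx":-0.0045,"dy":0.0046,"dz":0.077,"ax":-0.4,"ay":-0.5,"az":0,"fingers":-0.8},{"dx":-0.0045,"dy":0.0046,"dz":0.077,"ax":-0.4,"ay":-0.5,"az":0,"fingers":-0.8},{"dx":-0.0045,"dy":0.0046,"dz":0.077,"ax":-0.4,"ay":-0.5,"az":0,"fingers":-0.8}]' 40
python3 -c "
from h import *
s=bot.read_state()['tool_pos'];n=np.array([-.332,.943,0])
plan(*[(*(s+n*k+[0,0,.002])[:2],s[2]+.002,19.4) for k in (.02,.094)])"
```

```text
time: 24.28
tool_pos: [0.5886, 0.2407, 0.0254]
tcp_rot: [1.816, 2.562, 0.004]
wrist_force: [-0.9, -1.8, 5.9]
width: 0.335
t 24.27 tcp [0.5886 0.2407 0.0254] w 0.335 F [-0.9 -1.8  5.9] q6 0.01
(np.float64(0.5819724486601814), np.float64(0.2595880247093121), np.float64(0.027398654910460785), 19.4) d [ 0.02  -0.    -0.002] a [ 0.1 -0.  -0.1] rows 0.3
(np.float64(0.5574044486601814), np.float64(0.3293700247093121), np.float64(0.027398654910460785), 19.4) d [ 0.094  -0.0001 -0.0019] a [ 0.1 -0.  -0.1] rows 1.5
```

```bash
python3 -m inch '[{"dx":0,"dy":0,"dz":-0.002,"ax":0,"ay":0,"az":0,"fingers":-0.8},{"dx":0.012,"dy":0,"dz":-0.002,"ax":0,"ay":0,"az":0,"fingers":-0.8},{"dx":0.024,"dy":0,"dz":-0.002,"ax":0,"ay":0,"az":0,"fingers":-0.8},{"dx":0.036,"dy":0,"dz":-0.002,"ax":0,"ay":0,"az":0,"fingers":-0.8},{"dx":0.048,"dy":0,"dz":-0.002,"ax":0,"ay":0,"az":0,"fingers":-0.8},{"dx":0.06,"dy":0,"dz":-0.002,"ax":0,"ay":0,"az":0,"fingers":-0.8},{"dx":0.072,"dy":0,"dz":-0.002,"ax":0,"ay":0,"az":0,"fingers":-0.8},{"dx":0.084,"dy":0,"dz":-0.002,"ax":0,"ay":0,"az":0,"fingers":-0.8},{"dx":0.095,"dy":0,"dz":-0.002,"ax":0,"ay":0,"az":0,"fingers":-0.8},{"dx":0.095,"dy":0,"dz":-0.002,"ax":0,"ay":0,"az":0,"fingers":-0.8}]'
python3 - <<'E'
from h import *
P=knob('w9.png');plan((.5782-.332*.066,.265+.943*.066,.027,19.4))
q=P.reshape(-1,3);q=q[(q[:,2]>.013)&(q[:,2]<.024)&(abs(q[:,0]-.58)<.1)&(abs(q[:,1]-.25)<.13)];print('lips',rect(q),len(q))
E
```

```text
time: 25.52
tool_pos: [0.5568, 0.3312, 0.0275]
tcp_rot: [1.815, 2.563, 0.004]
wrist_force: [0.1, -0.5, -0.3]
width: 0.339
knob 0.64 [272.8, 270.3, 352.7, 375.8] top 0.0539 ((558.0484619140625, 329.4814758300781), 15.179123878479004) [0.5572 0.331  0.0532]
t 25.62 tcp [0.5571 0.3304 0.0274] w 0.333 F [ 1.  -0.6 -1.5] q6 0.16
(0.556288, 0.32723800000000003, 0.027, 19.4) d [-0.0027 -0.0018  0.0004] a [ 0.1 -0.  -0. ] rows 0.1
lips (array([0.5699, 0.3037]), 48.1, 82.2, 11.7) 2855
```

View pics/w9.png

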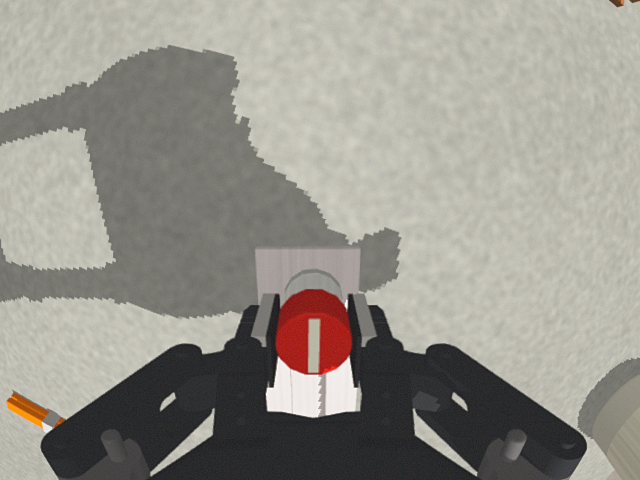

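The knob is upright, with its foot out on the bare floor near (313,285). By the wrist camera it is at rail y≈67 mm, so I lift it.

```bash
python3 -m inch '[{"dx":0,"dy":0,"dz":-0.01,"ax":0,"ay":0,"az":0,"fingers":-0.8},{"dx":0,"dy":0,"dz":-0.03,"ax":0,"ay":0,"az":0,"fingers":-0.8},{"dx":0,"dy":0,"dz":-0.07,"ax":0,"ay":0,"az":0,"fingers":-0.8},{"dx":0,"dy":0,"dz":-0.11,"ax":0,"ay":0,"az":0,"fingers":-0.8},{"dx":0,"dy":0,"dz":-0.12,"ax":0,"ay":0,"az":0,"fingers":-0.8},{"dx":0,"dy":0,"dz":-0.12,"ax":0,"ay":0,"az":0,"fingers":-0.8}]'
python3 - <<'E'
from h import *
knob();plan((.572,-.2705,.15,4.5),(.572,-.2705,.11,4.5))
E
```

```text
time: 26.38
tool_pos: [0.5576, 0.3304, 0.1491]
tcp_rot: [1.815, 2.561, 0.007]
wrist_force: [0.1, -0.2, -1.5]
width: 0.331
knob 0.73 [274.9, 270.1, 354.9, 377.0] top 0.1737 ((557.6748046875, 328.52374267578125), 15.24550724029541) [0.5568 0.3301 0.173 ]
t 26.48 tcp [0.5559 0.3296 0.146 ] w 0.336 F [ 0.1  0.9 -0.1] q6 0.16
(0.572, -0.2705, 0.15, 4.5) d [-0.5715 -0.1837 -0.004 ] a [-0.  -0.  14.9] rows 9.6
(0.572, -0.2705, 0.11, 4.5) d [-0.5715 -0.1837  0.036 ] a [-0.  -0.  14.9] rows 9.6
```

```bash
python3 -m inch '[{"dx":-0.03,"dy":-0.01,"dz":0,"ax":0,"ay":0,"az":0,"fingers":-0.8},{"dx":-0.08,"dy":-0.026,"dz":0,"ax":0,"ay":0,"az":2,"fingers":-0.8},{"dx":-0.135,"dy":-0.043,"dz":0,"ax":0,"ay":0,"az":4,"fingers":-0.8},{"dx":-0.19,"dy":-0.061,"dz":0,"ax":0,"ay":0,"az":6,"fingers":-0.8},{"dx":-0.245,"dy":-0.079,"dz":0,"ax":0,"ay":0,"az":8,"fingers":-0.8},{"dx":-0.3,"dy":-0.096,"dz":0,"ax":0,"ay":0,"az":10,"fingers":-0.8},{"dx":-0.355,"dy":-0.114,"dz":0,"ax":0,"ay":0,"az":12,"fingers":-0.8},{"dx":-0.41,"dy":-0.132,"dz":0,"ax":0,"ay":0,"az":13,"fingers":-0.8},{"dx":-0.465,"dy":-0.149,"dz":0,"ax":0,"ay":0,"az":14,"fingers":-0.8},{"dx":-0.515,"dy":-0.166,"dz":0,"ax":0,"ay":0,"az":14.9,"fingers":-0.8},{"dx":-0.555,"dy":-0.178,"dz":0.01,"ax":0,"ay":0,"az":14.9,"fingers":-0.8},{"dx":-0.5715,"dy":-0.1837,"dz":0.025,"ax":0,"ay":0,"az":14.9,"fingers":-0.8},{"dx":-0.5715,"dy":-0.1837,"dz":0.03,"ax":0,"ay":0,"az":14.9,"fingers":-0.8},{"dx":-0.5715,"dy":-0.1837,"dz":0.03,"ax":0,"ay":0,"az":14.9,"fingers":-0.8},{"dx":-0.5715,"dy":-0.1837,"dz":0.03,"ax":0,"ay":0,"az":14.9,"fingers":-0.8}]'
python3 - <<'E'
from h import *
knob('w10.png');plan((.572,-.2705,.079,4.5))
E
```

```text
time: 28.35
tool_pos: [0.5722, -0.269, 0.1161]
tcp_rot: [-2.131, -2.308, -0.0]
wrist_force: [-0.3, -0.1, -0.4]
width: 0.338
knob 0.76 [273.6, 271.7, 353.5, 375.5] top 0.143 ((573.0775756835938, -270.7066650390625), 15.201957702636719) [ 0.573  -0.2688  0.1423]
t 28.45 tcp [ 0.5726 -0.2695  0.1168] w 0.335 F [ 0.2 -0.8 -0.5] q6 -0.56
(0.572, -0.2705, 0.079, 4.5) d [-0.0009 -0.0007  0.0378] a [0. 0. 0.] rows 0.6
```

View pics/w10.png

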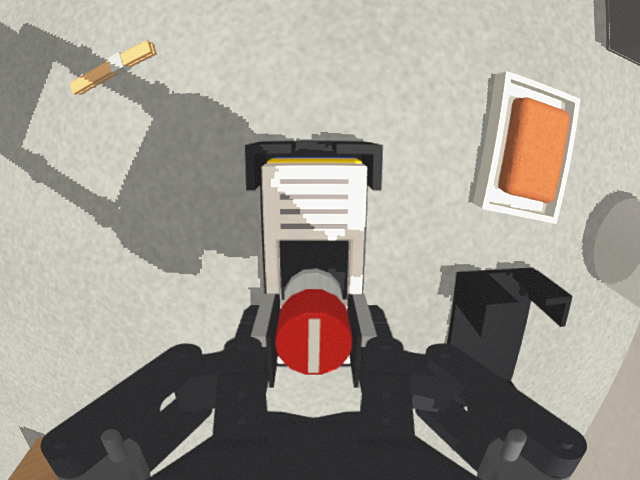

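The knob hangs upright above the pocket, whose top edge is at v≈241. By the wrist camera it is within 1–2 mm of the cover's centre. The expected seat is TCP z≈0.0794.

```bash
python3 -m inch '[{"dx":-0.0005,"dy":-0.001,"dz":0.01,"ax":0,"ay":0,"az":0,"fingers":-0.8},{"dx":-0.0005,"dy":-0.001,"dz":0.02,"ax":0,"ay":0,"az":0,"fingers":-0.8},{"dx":-0.0005,"dy":-0.001,"dz":0.028,"ax":0,"ay":0,"az":0,"fingers":-0.8},{"dx":-0.0005,"dy":-0.001,"dz":0.033,"ax":0,"ay":0,"az":0,"fingers":-0.8},{"dx":-0.0005,"dy":-0.001,"dz":0.036,"ax":0,"ay":0,"az":0,"fingers":-0.8},{"dx":-0.0005,"dy":-0.001,"dz":0.0375,"ax":0,"ay":0,"az":0,"fingers":-0.8},{"dx":-0.0005,"dy":-0.001,"dz":0.0375,"ax":0,"ay":0,"az":0,"fingers":-0.8},{"dx":-0.0005,"dy":-0.001,"dz":0.0375,"ax":0,"ay":0,"az":0,"fingers":-0.8}]'
```

```text
time: 29.45
tool_pos: [0.5719, -0.2702, 0.0795]
tcp_rot: [2.131, 2.307, 0.001]
wrist_force: [0.1, 0.2, -0.7]
width: 0.337
```

```bash
python3 -m inch '[{"dx":0,"dy":0,"dz":0.001,"ax":0,"ay":0,"az":0,"fingers":-0.8},{"dx":0,"dy":0,"dz":0.0015,"ax":0,"ay":0,"az":0,"fingers":-0.8},{"dx":0,"dy":0,"dz":0.0015,"ax":0,"ay":0,"az":0,"fingers":-0.8}]'
```

```text
time: 29.82
tool_pos: [0.572, -0.2703, 0.0794]
tcp_rot: [2.131, 2.306, 0.001]
wrist_force: [-3.5, 0.9, 6.9]
width: 0.337
```

Contact is 6.9 N at the expected height. Releasing and rising.

```bash
python3 -m inch '[{"dx":0,"dy":0,"dz":-0.0008,"ax":0,"ay":0,"az":0,"fingers":-0.8},{"dx":0,"dy":0,"dz":-0.0008,"ax":0,"ay":0,"az":0,"fingers":-0.2},{"dx":0,"dy":0,"dz":-0.0008,"ax":0,"ay":0,"az":0,"fingers":0.1},{"dx":0,"dy":0,"dz":-0.0008,"ax":0,"ay":0,"az":0,"fingers":0.4},{"dx":0,"dy":0,"dz":-0.0008,"ax":0,"ay":0,"az":0,"fingers":0.8},{"dx":0,"dy":0,"dz":-0.0008,"ax":0,"ay":0,"az":0,"fingers":1},{"dx":0,"dy":0,"dz":-0.02,"ax":0,"ay":0,"az":0,"fingers":1},{"dx":0,"dy":0,"dz":-0.06,"ax":0,"ay":0,"az":0,"fingers":1},{"dx":0,"dy":0,"dz":-0.09,"ax":0,"ay":0,"az":0,"fingers":1},{"dx":0,"dy":0,"dz":-0.09,"ax":0,"ay":0,"az":0,"fingers":1},{"dx":0,"dy":0,"dz":-0.09,"ax":0,"ay":0,"az":0,"fingers":1}]'
python3 - <<'E'
from h import *
P=knob('w11.png').reshape(-1,3)
g=P[(abs(P[:,2]-.0675)<.0035)&(abs(P[:,0]-.572)<.06)&(abs(P[:,1]+.27)<.09)];print('cover',rect(g),np.median(g[:,2]))
g=P[(P[:,2]>.05)&(P[:,2]<.0625)&(abs(P[:,0]-.572)<.06)&(abs(P[:,1]+.27)<.09)];print('guides',rect(g))
bot.read_camera('top')
for n in('brush','cup','soapdish'):
    for m in bot.masks_of('top',n)[:1]:print(n,m['box'])
E
```

```text
time: 31.2
tool_pos: [0.5716, -0.2702, 0.1696]
tcp_rot: [2.13, 2.306, 0.001]
wrist_force: [-0.3, 0.4, -0.7]
width: 1.001
knob 0.81 [287.2, 220.0, 339.0, 282.2] top 0.1049 ((571.923828125, -271.7486877441406), 15.072235107421875) [ 0.5718 -0.2707  0.1041]
cover (array([ 0.5725, -0.2717]), 54.6, 121.1, 4.6) 0.06814933578758615
guides (array([ 0.5722, -0.2705]), 74.4, 140.6, 4.5)
brush [283.0, 279.5, 332.1, 305.5]
cup [224.8, 159.8, 248.2, 181.7]
soapdish [366.3, 159.0, 409.4, 189.6]
```

View pics/w11.png

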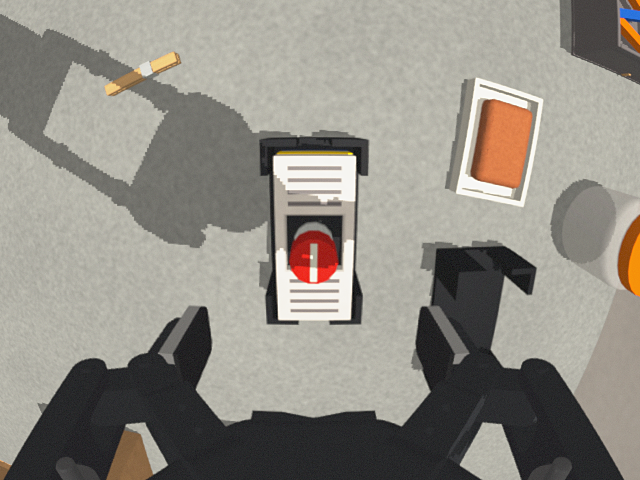

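The knob stands upright in the pocket at (313,257). Its top is at 104 mm (58+46), it is within 1 mm of the cover's centre, and the gripper is clear. Handing in.

```bash
python3 -c "
from workcell import bot
print(bot.finish_job())"
```

```text
the job is handed in; nothing more can be done
None
```

The filter is back together and I handed the job in at about 31 s of the 112 s allowed. The blue screen, yellow screen and white cover were each set down in the near housing. The knob was then slid to the rail's open end, lifted out and stood in the cover's pocket. The hand-in reported no verdict.

**Last checks (wrist camera depth and picture, after release):**
- **Cover:** its centre is about 1 mm from the guides' centre, it is turned 0.1° from them and its top is at 68 mm. A tilt check before the knob went in read about 0.004 rad.
- **Knob:** it stands upright within about 1 mm of the cover's centre, and its top at about 104 mm matches the pocket floor.
- **Screens:** I checked both by eye when they were placed; afterwards only the cover's correct height confirmed them.
- **Bystanders:** the brush, cup and soap dish showed no clear movement in the top and wrist pictures.

**Failed or disagreeing:**
- My first move was refused because it left out some keys, so nothing moved.
- The top and wrist cameras disagreed by 2–4 mm throughout, which is within the guides' play.
- A top-camera check of the finished cover gave a wrong centre, probably because the arm was partly in view, so I ignored it.

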